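# Close the mould press

## Task

The loaded mould is standing half out of the bench mould press. Slide it in gently, square and fully home against the two stop pins at the back, then wind the press's star wheel clockwise (seen from above), spoke after spoke, until the upper plate bites and clamps the mould snugly; do not force the wheel, let go and leave it clamped. Leave everything else on the bench where it is.

Things in the scene. Friction and masses are not known exactly. Their poses are not given: they have to be found in the camera images.
- press: bench mould press, fixed: grey base 250 deep, 214 wide, 52 high, two steel columns 22 mm across at y = +-86 mm, crosshead 58 deep, 214 wide, its top 213 mm over the bench, a brass nut 52 mm across on it up to 222 mm. Origin: on the bench under the screw's axis; +x points to the back of the press (its open front faces -x; it is set sideways on the bench, front to the robot's right), z up.
- mould_home (a point): point of the lower plate's face under the screw's axis, 78 mm over the bench, with the press's axes. The plate: dark steel, x = -120 to 64 mm, 130 wide. Two steel stop pins (8 mm across, 14 high) stand on it at x = 54, y = +-24 mm. A mould touching both pins and sitting centrally has its origin here.
- mould: the mould to clamp: flat aluminium box 100 long (its x, along the press's depth), 72 wide (y), about 25 high, 0.3 to 0.6 kg, loose on the lower plate, its rear part under the upper plate, standing out to the front. Origin: centre of its underside. It slides with a few newtons; more than 30 N on it is rough.
- platen: upper plate (dark steel, 116 deep, 124 wide, 24 thick) that the screw lowers. Origin: about the centre of its underside, some 5 to 8 mm above the mould's top at the start. It comes down 10 mm per turn of the wheel; once it bites, the snug range is only some tenths of a mm of its travel.
- wheel: star wheel on the screw: hub 40 mm across, 32 high, four bare round spokes 12 mm thick at right angles, no rim, a black ball 25 mm across on each end. Origin: hub centre at the height of the spokes' centre lines, 257 to 260 mm over the bench at the start, about 250 when clamped; x runs out along one spoke, z up. It turns about z; clockwise from above lowers the upper plate.
- spoke_end (a point): centre of the ball on the wheel's x spoke, 92 mm from the axis. The wheel stays where it is left: running free takes about 0.5 N m (8 to 9 N on a spoke 58 mm out); from the bite on the resistance climbs 1.5 to 3 N m per rad. About 1 N m in all (15 N at 65 mm) is snug; more than 30 N harms it. A half to one turn is needed.
- spare_mould: bystander: another aluminium mould of the same make, 100 x 72 x 25 mm, lying on the bench to the robot's left of the press; origin at the centre of its underside
- hammer: bystander: a chasing hammer 240 mm long lying on the bench to the right of the press; origin near the middle of its handle's underside
- ring_mandrel: bystander: dark steel taper 52 mm across and 170 high, standing on the bench to the left; origin at the centre of its foot
- bench_block: bystander: steel block 65 x 65 x 20 mm lying on the bench near the robot, to its right; origin at the centre of its underside
- bur_stand: bystander: wooden block 70 x 120 mm with upright burs, 57 mm high, to the right; origin at the centre of its underside
- soldering_board: bystander: wooden board 90 x 150 mm carrying a charcoal block and a fire brick, 38 mm high, beyond the press, to the right; origin at the centre of its underside
- pitch_bowl: bystander: steel bowl 128 mm across, 46 high, filled with pitch, beyond the press; origin at the centre of its underside
Mind the look-alikes: they are no part of the job. What is shaped like the mould but blue or turquoise is not meant.

How it is judged (in metres and radians):
On the way, in this order (a step that is already met when the one before it is completed fails the run):
1. the mould is home: against the stop pins, square and central under the upper plate (x of mould in the frame of press above -0.004 m and y of mould in the frame of press between -0.014 and 0.014 m and angle between the x axis of mould and the x axis of press, either way round below 0.06 rad), for 0.2 s.
2. the upper plate clamps the mould with more than 120 N (contact force between platen and mould above 120 N), for 0.2 s.
At the end, for the whole second after the job is handed in: the mould lies within 4 mm of the stop pins, within 14 mm of the middle and within 0.06 rad of square, the upper plate presses on it with more than 120 N by itself, and the star wheel is at rest and let go (all of step 1 and contact force between platen and mould above 120 N and angular speed of wheel below 0.05 rad/s); the robot touches nothing.
It fails at once if the wheel is forced: more than 30 N between the robot and the star wheel (contact force between any of the fingers, the arm and wheel above 30 N).
It fails at once if the mould is shoved with more than 30 N (contact force between the fingers and mould above 30 N).
It fails at once if a bystander is moved by more than 20 mm (distance of any of spare_mould, hammer, ring_mandrel, bench_block, bur_stand, soldering_board, pitch_bowl from where it was at the start of the episode above 0.02 m).
It also fails if it takes over 72 s, if anything falls off the work surface, if the arm or the gripper's body presses on something with over 40 N, if the wrist force passes 120 N, or if a joint passes its speed limit or range.

## Robot

A 6-joint arm with a two-finger parallel gripper is mounted at the origin on the work surface. World frame = base frame: x ahead of the robot, y to its left, z up, the work surface at z = 0. Lengths are in mm, angles in rad, forces in N, time in s.
With the tool pointing down it reaches from about 350 to 875 mm from the base axis. Payload 4.2 kg.
Tool frame: the origin (TCP) lies at the very end of the fingers, on their centre line; the grasp point (between the pads) lies arm.grip_point_offset behind it (arm.grip_point_offset is the distance from the TCP to the grasp point, in mm); z points along the fingers, y is the line along which they close (so a half turn about z gives the same grasp; the last joint's range is limited). The gripper opens to 85 mm and grips with 20 to 120 N. Pads are 22 mm wide; open, the fingers measure 114 mm over their backs; the gripper's body (76 mm by 85 mm) begins 54 mm behind the grasp point. The pads swing forward as they close: fully open they stand 13 mm farther back than shut.
Start: joints at [-0.991, 0.385, 0.008, 0, -1.194, -0.259], TCP at [197.094, -593.088, 231.312] pointing down, gripper open.
Joint ranges: [-3.14, 3.14], [-1.21, 2.06], [-1.07, 1.41], [-3.16, 2.05], [-2.99, -0.16], [-3.1, 3.1]. Speed limits (rad/s): [2.79, 2.79, 3.14, 3.14, 3.14, 3.14].

## Interface

Orientations are given as a unit quaternion [x, y, z, w].
In Python, from bench import arm, cams, ticket gives the robot as it stands.
- The arm moves only by the tool servo_tool, never from a script. Its argument "commands" is a list that holds one entry, the list of rows, each a list of 7 numbers: the closure in counts, from 0 (fully open) to 255 (shut), then the shift along the tool's x, y, z in m, then the turn, a rotation vector about the tool's x, y, z in degrees. In form: [[[grip, x, y, z, ax, ay, az], ...]]. A call has 1 to 10 rows; each row shifts and turns the commanded pose from where the row before left it, along the tool's axes as they then stand; what a row does not reach is not made up. A row lasts 1/12 s, in which the tool goes at most 41.7 mm and 7.16 degrees, less where a joint would pass 70% of its speed; a pose out of reach is approached as far as the arm can. A call with a gripper value outside its range is refused whole. The fingers move at their own pace and stop on an object; the grip force is fixed at half the most. Time passes only in rows, so rows that do not move let the fingers close. It gives the time, the measured TCP pose, the force, the opening and the grip force at its end, in the units of the state.
- arm.read_state(): the state, without advancing time (a new reading comes with each control period).
- cams.get_image(name): name is "scene" or "top"; returns a dict with "frame" (384x512x3 uint8, blue, green, red), "K" (3x3 intrinsics, pixels), "T" (4x4, takes a point from camera to world coordinates). Camera axes: x right, y up, looking along -z (the intrinsics and any distortion apply to the point x, -y, -z); pixel columns grow to the right and rows downward; lengths in mm; the calibration is good to about 2 mm. A picture is of the moment at which its call begins. There is no depth.
- ticket.job_done(): hands the job in; it is judged then, once.
The state is a dict: "clock": time; "joints": joint angles; "joint_vel": joint speeds; "joint_efforts": joint torques, N m; "position": TCP position; "ee_rot": TCP orientation; "contact_force": force on the tool from outside, world axes, zero at the start; "wrist_torque": the same for the moment, N m; "gripper_width": finger opening in mm; "grasp_force": force on a finger pad.
Only numpy, scipy, OpenCV 4.12 (cv2) and the standard library are available. Lean on these libraries where they do the work, as an engineer would, in place of code of your own. Each camera call takes 0.05 s, during which the arm holds its last target. There are 200 camera calls.

## Working session

There is one attempt and no reset: what is moved stays moved. The work goes in short steps, Python scripts to look and compute and a tool call to move; the robot and the scene stay as the last step left them, time stands still between calls to the robot, and variables do not carry over. Pictures are saved under pics/ and viewed, at most 10 in all, crops included, and the job is handed in when it is done.

Besides the shell and the picture viewer there is one more tool, called after "Request:" by a JSON object that holds its "fn" and its "kwargs". servo_tool: Moves the arm, as the interface text tells. Its arguments: {"type":"object","properties":{"commands":{"type":"array","items":{"type":"array","items":{"type":"array","items":{"type":"number"}}}}},"required":["commands"]}

```bash
mkdir -p pics; ls
python3 - <<'E'
from bench import arm,cams
import cv2,numpy as np
s=arm.read_state()
print({k:np.round(v,3).tolist() for k,v in s.items()}, arm.grip_point_offset)
for n in("scene","top"):
    d=cams.get_image(n); cv2.imwrite(f"pics/{n}0.png",d["frame"]); np.savez(f"{n}0.npz",**{k:d[k] for k in("frame","K","T")}); print(n,d["K"].tolist(),np.round(d["T"],4).tolist(),d.keys())
E
```

```text
pics
{'clock': 0.0, 'joints': [-0.991, 0.386, 0.007, -0.001, -1.194, -0.259], 'joint_vel': [-0.001, -0.0, -0.0, 0.0, -0.0, 0.0], 'joint_efforts': [0.0, -39.229, 18.84, 4.186, -0.005, 0.0], 'position': [196.874, -592.551, 230.211], 'ee_rot': [-0.16, 0.987, 0.001, -0.0], 'contact_force': [0.128, -0.152, 0.213], 'wrist_torque': [-0.064, -0.032, 0.016], 'grasp_force': 0.0, 'gripper_width': 85.116} 18.700000000000003
scene [[355.2025873587009, 0.0, 251.26799505669283], [0.0, 355.2025873587009, 196.78184386936107], [0.0, 0.0, 1.0]] [[-0.1769, -0.8441, 0.5061, 1029.0787], [0.9842, -0.1522, 0.0902, 101.3235], [0.0009, 0.5141, 0.8577, 1009.0681], [0.0, 0.0, 0.0, 1.0]] dict_keys(['frame', 'K', 'T'])
top [[392.14536084818195, 0.0, 262.15192657684304], [0.0, 392.14536084818195, 191.13529524469524], [0.0, 0.0, 1.0]] [[-0.0287, 0.9947, -0.0989, 391.9473], [-0.9995, -0.0301, -0.0128, 3.5246], [-0.0157, 0.0985, 0.995, 1464.8361], [0.0, 0.0, 0.0, 1.0]] dict_keys(['frame', 'K', 'T'])
```

View pics/scene0.png

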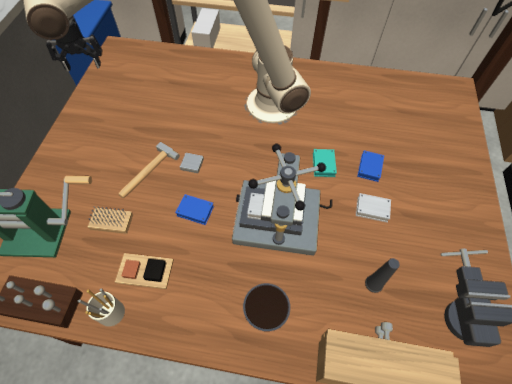

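View pics/top0.png

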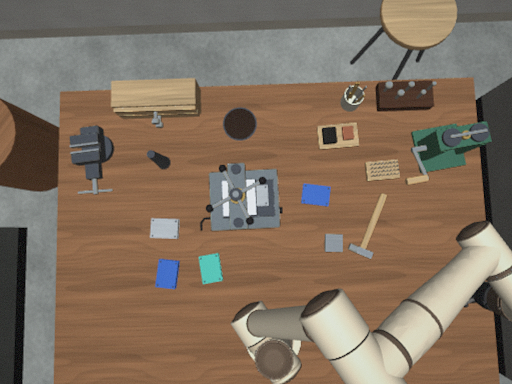

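The scene view looks back at the robot. The press is at about (280,213) there and (245,197) in the top view, with its front to the right in the top view. The mould in the press is the aluminium one at about (262,195) in the top view. Look-alikes in the top view are the spare at (165,229), the blue ones at (316,195) and (167,273), and the turquoise one at (210,268). None of those is in the press. One enlarged crop to confirm.

Run:
```python
import cv2,numpy as np
t=np.load("top0.npz")["frame"][152:242,192:292]; s=np.load("scene0.npz")["frame"][138:258,228:338]
a=cv2.resize(t,(400,360),interpolation=cv2.INTER_CUBIC); b=cv2.resize(s,(396,432),interpolation=cv2.INTER_CUBIC)
c=np.zeros((432,800,3),np.uint8); c[:360,:400]=a; c[:,402:798]=b
cv2.imwrite("pics/crop0.png",c)
```

```text
(no output)
```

View pics/crop0.png

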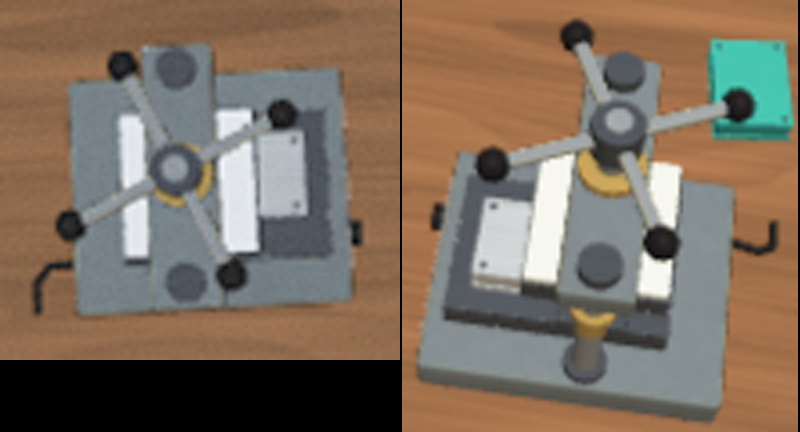

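The crop shows the bare aluminium mould at top crop (283,172), sticking out to the front of the lower plate. Four black balls are at (122,66), (283,113), (70,225) and (231,275). Next I measure the balls, the base corners and the mould corners.

```bash
cat > h.py <<'E'
import numpy as np,cv2
def ray(d,p):
    K,T=d["K"],d["T"]; v=np.linalg.inv(K)@[p[0],p[1],1]; v=T[:3,:3]@(v*[1,-1,-1]); return T[:3,3],v/np.linalg.norm(v)
def plane(d,p,z):
    o,v=ray(d,p); return o+v*(z-o[2])/v[2]
def tri(d1,p1,d2,p2):
    a,u=ray(d1,p1); b,v=ray(d2,p2); A=np.array([u,-v]).T; s=np.linalg.lstsq(A,b-a,rcond=None)[0]
    P,Q=a+s[0]*u,b+s[1]*v; return (P+Q)/2,np.linalg.norm(P-Q)
def proj(d,P):
    T=d["T"]; c=T[:3,:3].T@(np.asarray(P)-T[:3,3]); q=d["K"]@(c*[1,-1,-1]); return q[:2]/q[2]
def dark(f,p,r=5,th=60):
    x,y=np.round(p).astype(int); w=f[y-r:y+r+1,x-r:x+r+1].max(2).astype(float); m=np.clip(th+25-w,0,50); yy,xx=np.mgrid[-r:r+1,-r:r+1]
    return np.array([x+(m*xx).sum()/m.sum(),y+(m*yy).sum()/m.sum()])
E
python3 - <<'E'
from h import *
np.set_printoptions(precision=1,suppress=True)
t=np.load("top0.npz");s=np.load("scene0.npz")
tc=lambda x,y:np.array([192+(x-1.5)/4,152+(y-1.5)/4]); sc=lambda x,y:np.array([228+(x-402-1.3)/3.6,138+(y-1.3)/3.6])
T=[tc(*p) for p in[(122,66),(283,113),(70,225),(231,275)]]; S=[sc(*p) for p in[(576,35),(492,164),(739,104),(661,242)]]
# correspondence by triangulation residual
B={}
for i,a in enumerate(T):
    for j,b in enumerate(S):
        a2,b2=dark(t["frame"],a),dark(s["frame"],b); P,e=tri(t,a2,s,b2)
        if e<12 and 230<P[2]<285: print(i,j,a2,b2,P,e, plane(t,a2,258),plane(s,b2,258))
print("base top corners z52");
for p in[(70,85),(342,70),(352,300),(78,313)]: print(plane(t,tc(*p),52))
print("mould top z103")
for p in[(259,134),(303,130),(307,213),(262,217)]: print(plane(t,tc(*p),103))
for p in[(481,197),(528,200),(519,290),(471,285)]: print('s',plane(s,sc(*p),103))
print("lower plate right edge z78"); 
for p in[(325,112),(330,256)]: print(plane(t,tc(*p),78))
print("crosshead z213")
for p in[(143,46),(212,44),(223,302),(149,304)]: print(plane(t,tc(*p),213))
E
```

```text
0 3 [222.  167.8] [299.5 205.2] [588.6 142.  258. ] 0.050098610396885186 [588.6 142.  258. ] [588.6 142.  258. ]
1 1 [262.2 180.3] [252.6 183.7] [546.   18.3 255.5] 0.511496359935029 [545.7  18.  258. ] [547.6  18.8 258. ]
2 2 [209. 208.] [321. 167.] [464.6 184.7 257.4] 0.031815543219278396 [464.5 184.5 258. ] [465.  184.6 258. ]
3 0 [249.5 220.2] [275.6 147.3] [423.3  59.8 260.4] 0.6993774702135933 [423.4  60.3 258. ] [421.5  59.4 258. ]
base top corners z52
[605.1 213.   52. ]
[611.2 -35.1  52. ]
[402.7 -37.3  52. ]
[398.1 208.9  52. ]
mould top z103
[549.   40.6 103. ]
[551.4   2.  103. ]
[478.7   0.7 103. ]
[476.4  39.9 103. ]
s [480.1  -1.7 103. ]
s [476.1  37.3 103. ]
s [560.4  43.8 103. ]
s [562.8   5.3 103. ]
lower plate right edge z78
[569.9 -18.1  78. ]
[441.7 -18.5  78. ]
crosshead z213
[610.8 129.5 213. ]
[610.7  73.6 213. ]
[402.8  69.9 213. ]
[402.9 128.8 213. ]
```

```bash
cat >> h.py <<'E'
from scipy.spatial.transform import Rotation as Ro
from scipy.linalg import fractional_matrix_power as fmp
def pose(p,R): M=np.eye(4); M[:3,:3]=R; M[:3,3]=p; return M
def cur():
    from bench import arm
    s=arm.read_state(); return pose(s["position"],Ro.from_quat(s["ee_rot"]).as_matrix()),s
def frame(z,y):
    z=np.array(z,float); z/=np.linalg.norm(z); y=np.array(y,float); y-=z*(y@z); y/=np.linalg.norm(y); return np.array([np.cross(y,z),y,z]).T
def rows(A,B,n):
    D=np.real(fmp(np.linalg.inv(A)@B,1/n)); r=Ro.from_matrix(D[:3,:3]).as_rotvec(degrees=True)
    print("n",n,"row",np.round(D[:3,3]/1000,5).tolist(),np.round(r,3).tolist(),"| mm",round(np.linalg.norm(D[:3,3]),1),"deg",round(np.linalg.norm(r),2))
    M=A.copy(); P=[]
    for i in range(n): M=M@D; P.append(M[:3,3].copy())
    return np.array(P)
CEN=np.array([505.6,101.2]);
E
python3 - <<'E'
from h import *
np.set_printoptions(precision=1,suppress=True)
t=np.load("top0.npz"); g=cv2.resize(t["frame"][180:212,252:274],None,fx=1,fy=1).max(2); print(g[::1])
A,s=cur(); a=np.radians(1.0); ex=np.array([-np.sin(a),np.cos(a),0])
z=ex*.707+np.array([0,0,-.707])
for sg in(-1,1):
    R=frame(z,[sg*np.cos(a),sg*np.sin(a),0]); print(rows(A,pose([513,-130,200],R),20)[::4])
E
```

```text
[[239 242 221  68 104 114 111  27  39  42  49  41  35  29  67  96  90  90
   92  89  92 122]
 [236 240 220  71 103 136 149  52  35  38  47  38  30  35  72  94  95  92
   93  94  98 121]
 [229 222 207 114 141 162 152 108  26  34  29  35  29  45  83  89  94  91
   93  92 100 121]
 [206 147 175 154 160 157 157 128  31  26  28  28  49  74  94  92  96  91
   96  93 101 121]
 [171 154 159 158 153 147 142 116  95  94  93 104 125 129 130 116  89  95
   93  88 100 120]
 [157 153 153 142 151 155 156 168 165 171 167 176 176 172 174 161  87  96
   92  96  95 118]
 [150 148 147 128 161 197 197 196 194 197 198 197 179 142 174 172  84  88
   91  92  96 117]
 [165 194 188 145 168 196 193 191 195 194 191 196 174 135 176 174  93  91
   92  94 100 126]
 [222 241 229 162 168 201 195 198 195 199 196 197 189 186 198 179 104  90
   93  90 104 128]
 [235 237 227 164 169 201 198 196 199 195 197 197 197 197 200 179 107  90
   92  87  92 115]
 [235 235 225 158 159 200 194 196 193 192 194 193 196 196 196 176 107  91
   93  93  92 113]
 [234 236 224 145 140 194 196 193 194 194 195 193 194 196 198 178 104  92
   
[... 1579 characters left out ...]
  94  92  89  91]
 [233 233 236 227 148  72  95  99  98  97  97  98  95  96  93  96  94  95
   94  93  93  96]
 [233 234 236 229 144  65  98 102  94  93  93  98  97  97  94  93  93  96
   95  98  93  94]
 [234 233 235 226 140  73  92  95  96  96  96  92  94  93  95  94  94  93
   93  94  94  92]]
n 20 row [-0.02791, 0.00122, 0.01273] [-1.417, -1.931, -3.434] | mm 30.7 deg 4.19
[[ 223.  -582.6  217.6]
 [ 322.4 -523.7  177.3]
 [ 407.5 -438.3  155.9]
 [ 470.6 -333.4  154.9]
 [ 506.3 -217.9  173.8]]
n 20 row [-0.00305, 0.03143, 0.00512] [-2.09, 1.534, 5.055] | mm 32.0 deg 5.68
[[ 189.9 -561.8  225.3]
 [ 188.3 -435.   214.4]
 [ 230.  -314.7  213.7]
 [ 310.8 -216.3  215.3]
 [ 420.5 -151.8  211.2]]
```

Request:
{"fn": "servo_tool", "kwargs": {"commands": [[[135,-0.028,0.0012,0.0115,-1.42,-1.93,-3.43],[135,-0.028,0.0012,0.0115,-1.42,-1.93,-3.43],[135,-0.028,0.0012,0.0115,-1.42,-1.93,-3.43],[135,-0.028,0.0012,0.0115,-1.42,-1.93,-3.43],[135,-0.028,0.0012,0.0115,-1.42,-1.93,-3.43],[135,-0.028,0.0012,0.0115,-1.42,-1.93,-3.43],[135,-0.028,0.0012,0.0115,-1.42,-1.93,-3.43],[135,-0.028,0.0012,0.0115,-1.42,-1.93,-3.43],[135,-0.028,0.0012,0.0115,-1.42,-1.93,-3.43],[135,-0.028,0.0012,0.0115,-1.42,-1.93,-3.43]]]}}

```text
clock: 0.93
position: [426.3, -414.6, 165.6]
ee_rot: [-0.439, 0.875, 0.147, 0.144]
contact_force: [0.5, -0.7, -0.0]
gripper_width: 40.3
grasp_force: 0.0
```

```bash
cat > to.py <<'E'
import sys
from h import *
np.set_printoptions(precision=2,suppress=True)
A,s=cur(); print("pos",s["position"],"j",s["joints"],"w",s["gripper_width"],"F",s["contact_force"],"t",s["clock"])
a=np.radians(1.0); ex=np.array([-np.sin(a),np.cos(a),0])
def tilt(deg): 
    c=np.radians(deg); return frame(ex*np.sin(c)-np.array([0,0,np.cos(c)]),[-np.cos(a),-np.sin(a),0])
if len(sys.argv)>5:
    x,y,z,d,n=map(float,sys.argv[1:6]); print(rows(A,pose([x,y,z],tilt(d)),int(n))[::3])
E
python3 to.py 513 -100 170 45 12
```

```text
pos [ 426.32 -414.56  165.55] j [-0.71  0.51  0.11 -0.39 -1.37  0.18] w 40.29956390298167 F [ 0.53 -0.7  -0.04] t 0.9333
n 12 row [-0.02333, 0.00132, 0.01502] [-1.173, -1.603, -2.853] | mm 27.8 deg 3.48
[[ 440.45 -391.11  160.86]
 [ 476.   -316.32  152.49]
 [ 500.27 -236.7   152.52]
 [ 512.21 -154.71  160.54]]
```

Request:
{"fn": "servo_tool", "kwargs": {"commands": [[[135,-0.028,0.0016,0.018,-1.41,-1.92,-3.42],[135,-0.028,0.0016,0.018,-1.41,-1.92,-3.42],[135,-0.028,0.0016,0.018,-1.41,-1.92,-3.42],[135,-0.028,0.0016,0.018,-1.41,-1.92,-3.42],[135,-0.028,0.0016,0.018,-1.41,-1.92,-3.42],[135,-0.028,0.0016,0.018,-1.41,-1.92,-3.42],[135,-0.028,0.0016,0.018,-1.41,-1.92,-3.42],[135,-0.028,0.0016,0.018,-1.41,-1.92,-3.42],[135,-0.028,0.0016,0.018,-1.41,-1.92,-3.42],[135,-0.028,0.0016,0.018,-1.41,-1.92,-3.42]]]}}

```text
clock: 1.77
position: [514.6, -100.4, 168.7]
ee_rot: [0.659, -0.648, -0.273, -0.267]
contact_force: [-0.0, -0.2, -0.4]
gripper_width: 40.3
grasp_force: 0.0
```

```bash
python3 to.py 513 -40 92 45 8
```

```text
pos [ 514.57 -100.36  168.71] j [-0.34  0.48  0.02 -0.73 -1.48  0.57] w 40.29218312026878 F [-0.03 -0.21 -0.41] t 1.7667
n 8 row [0.00144, 6e-05, 0.01212] [0.005, -0.009, -0.007] | mm 12.2 deg 0.01
[[514.37 -92.82 159.12]
 [513.78 -70.19 130.35]
 [513.19 -47.55 101.59]]
```

Request:
{"fn": "servo_tool", "kwargs": {"commands": [[[135,0.0014,0,0.0121,0,0,0],[135,0.0014,0,0.0121,0,0,0],[135,0.0014,0,0.0121,0,0,0],[135,0.0014,0,0.0121,0,0,0],[135,0.0014,0,0.0121,0,0,0],[135,0.0014,0,0.0121,0,0,0],[135,0.0014,0,0.0121,0,0,0],[135,0.0014,0,0.0121,0,0,0],[135,0,0,0,0,0,0]]]}}

```text
clock: 2.52
position: [512.5, -40.2, 90.6]
ee_rot: [0.658, -0.649, -0.274, -0.266]
contact_force: [-0.7, -0.4, -0.2]
gripper_width: 40.3
grasp_force: 0.0
```

```bash
python3 to.py 513 -10 90 45 10
python3 - <<'E'
from bench import cams
from h import *
d=cams.get_image("scene"); np.savez("scene1.npz",**{k:d[k] for k in("frame","K","T")})
cv2.imwrite("pics/s1.png",cv2.resize(d["frame"][130:260,200:340],None,fx=4.5,fy=4.5,interpolation=cv2.INTER_CUBIC))
E
```

```text
pos [512.49 -40.17  90.55] j [-0.25  0.54 -0.1  -0.78 -1.3   0.63] w 40.251852479064155 F [-0.7  -0.42 -0.15] t 2.5167
n 10 row [-0.0021, -0.0001, 0.00217] [0.01, -0.008, -0.032] | mm 3.0 deg 0.03
[[512.54 -37.16  90.5 ]
 [512.7  -28.1   90.33]
 [512.86 -19.05  90.16]
 [513.   -10.    90.  ]]
```

View pics/s1.png

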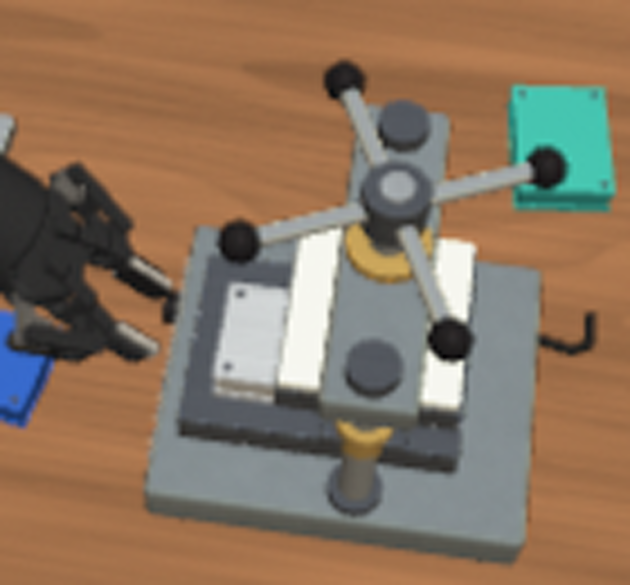

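The view shows both fingertips level, at about (160,320) in the crop, just before the plate's front edge and facing the mould front at (222,335).

Request:
{"fn": "servo_tool", "kwargs": {"commands": [[[135,-0.0021,0,0.0021,0,0,0],[135,-0.0021,0,0.0021,0,0,0],[135,-0.0021,0,0.0021,0,0,0],[135,-0.0021,0,0.0021,0,0,0],[135,-0.0021,0,0.0021,0,0,0],[135,-0.0021,0,0.0021,0,0,0],[135,-0.0021,0,0.0021,0,0,0],[135,-0.0021,0,0.0021,0,0,0],[135,-0.0021,0,0.0021,0,0,0],[135,0,0,0,0,0,0]]]}}

```text
clock: 3.4
position: [513.3, -14.5, 92.6]
ee_rot: [0.658, -0.649, -0.272, -0.267]
contact_force: [-0.5, 0.0, -0.4]
gripper_width: 40.2
grasp_force: 0.0
```

Request:
{"fn": "servo_tool", "kwargs": {"commands": [[[135,-0.001,0,0.001,0,0,0],[135,-0.001,0,0.001,0,0,0],[135,-0.001,0,0.001,0,0,0],[135,-0.001,0,0.001,0,0,0],[135,-0.001,0,0.001,0,0,0],[135,-0.001,0,0.001,0,0,0],[135,-0.001,0,0.001,0,0,0],[135,-0.001,0,0.001,0,0,0]]]}}

```text
clock: 4.07
position: [513.2, -3.6, 92.5]
ee_rot: [0.658, -0.649, -0.272, -0.267]
contact_force: [-0.5, 0.2, -0.6]
gripper_width: 40.4
grasp_force: 0.0
```

Request:
{"fn": "servo_tool", "kwargs": {"commands": [[[135,0.0012,0,0.0012,0,0,0],[135,0.0012,0,0.0012,0,0,0],[135,-0.001,0,0.001,0,0,0],[135,-0.001,0,0.001,0,0,0],[135,-0.001,0,0.001,0,0,0],[135,-0.001,0,0.001,0,0,0],[135,-0.001,0,0.001,0,0,0],[135,-0.001,0,0.001,0,0,0]]]}}

```text
clock: 4.73
position: [513.1, 4.6, 88.9]
ee_rot: [0.658, -0.649, -0.272, -0.267]
contact_force: [1.0, -2.6, -2.4]
gripper_width: 40.1
grasp_force: 1.1
```

Request:
{"fn": "servo_tool", "kwargs": {"commands": [[[135,-0.001,0,0.001,0,0,0],[135,-0.001,0,0.001,0,0,0],[135,-0.001,0,0.001,0,0,0],[135,-0.001,0,0.001,0,0,0],[135,-0.001,0,0.001,0,0,0],[135,-0.001,0,0.001,0,0,0],[135,-0.001,0,0.001,0,0,0],[135,-0.001,0,0.001,0,0,0]]]}}

```text
clock: 5.4
position: [512.9, 16.2, 89.1]
ee_rot: [0.658, -0.649, -0.272, -0.267]
contact_force: [0.4, -1.0, -1.3]
gripper_width: 39.9
grasp_force: 1.1
```

Request:
{"fn": "servo_tool", "kwargs": {"commands": [[[135,-0.001,0,0.001,0,0,0],[135,-0.001,0,0.001,0,0,0],[135,-0.001,0,0.001,0,0,0],[135,-0.001,0,0.001,0,0,0],[135,-0.001,0,0.001,0,0,0],[135,-0.001,0,0.001,0,0,0],[135,-0.001,0,0.001,0,0,0],[135,-0.001,0,0.001,0,0,0],[135,-0.001,0,0.001,0,0,0],[135,-0.001,0,0.001,0,0,0]]]}}

```text
clock: 6.23
position: [512.7, 30.3, 89.1]
ee_rot: [0.658, -0.649, -0.272, -0.267]
contact_force: [-0.2, -2.3, -1.0]
gripper_width: 40.1
grasp_force: 1.3
```

```bash
python3 to.py 512 45 89 45 10
python3 - <<'E'
from bench import cams
from h import *
d=cams.get_image("scene"); np.savez("scene2.npz",**{k:d[k] for k in("frame","K","T")})
cv2.imwrite("pics/s2.png",cv2.resize(d["frame"][150:250,210:330],None,fx=5,fy=5,interpolation=cv2.INTER_CUBIC))
E
```

```text
pos [512.73  30.26  89.07] j [-0.14  0.51 -0.15 -0.84 -1.21  0.59] w 40.06704763526937 F [-0.19 -2.3  -1.01] t 6.2333
n 10 row [-0.00104, 5e-05, 0.00105] [-0.008, -0.02, -0.016] | mm 1.5 deg 0.03
[[512.66  31.73  89.06]
 [512.44  36.16  89.03]
 [512.22  40.58  89.01]
 [512.    45.    89.  ]]
```

View pics/s2.png

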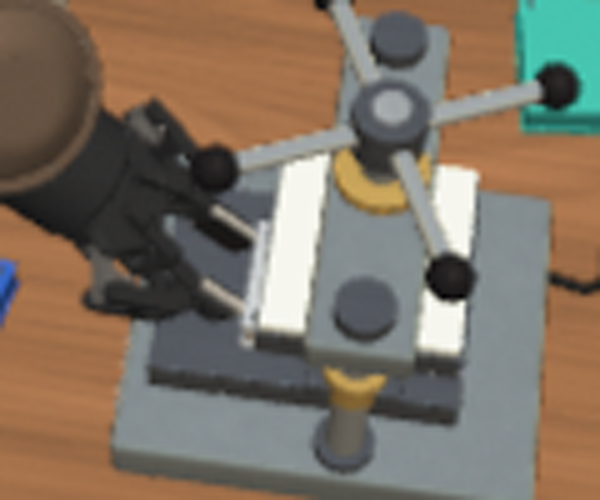

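The mould, edge at (255,285), now shows only a thin strip ahead of the upper plate. Both fingertips are on its front face and the wheel is unmoved.

Request:
{"fn": "servo_tool", "kwargs": {"commands": [[[135,-0.001,0,0.001,0,0,0],[135,-0.001,0,0.001,0,0,0],[135,-0.001,0,0.001,0,0,0],[135,-0.001,0,0.001,0,0,0],[135,-0.001,0,0.001,0,0,0],[135,-0.001,0,0.001,0,0,0],[135,-0.001,0,0.001,0,0,0],[135,-0.001,0,0.001,0,0,0]]]}}

```text
clock: 6.95
position: [512.6, 41.5, 89.1]
ee_rot: [0.658, -0.649, -0.272, -0.267]
contact_force: [-0.3, -3.5, 0.8]
gripper_width: 40.5
grasp_force: 1.7
```

Request:
{"fn": "servo_tool", "kwargs": {"commands": [[[135,-0.0007,0,0.0007,0,0,0],[135,-0.0007,0,0.0007,0,0,0],[135,-0.0007,0,0.0007,0,0,0],[135,0,0,0,0,0,0]]]}}

```text
clock: 7.28
position: [512.5, 44.6, 89.0]
ee_rot: [0.658, -0.649, -0.272, -0.267]
contact_force: [0.4, -4.0, -0.0]
gripper_width: 40.0
grasp_force: 1.4
```

Request:
{"fn": "servo_tool", "kwargs": {"commands": [[[135,-0.0007,0,0.0007,0,0,0],[135,-0.0007,0,0.0007,0,0,0],[135,0,0,0,0,0,0]]]}}

```text
clock: 7.53
position: [512.5, 46.6, 89.1]
ee_rot: [0.658, -0.649, -0.272, -0.267]
contact_force: [0.7, -2.3, -0.0]
gripper_width: 40.2
grasp_force: 1.6
```

Request:
{"fn": "servo_tool", "kwargs": {"commands": [[[135,-0.0007,0,0.0007,0,0,0],[135,0,0,0,0,0,0]]]}}

```text
clock: 7.7
position: [512.6, 47.2, 89.0]
ee_rot: [0.658, -0.649, -0.271, -0.267]
contact_force: [-0.5, -4.6, 0.8]
gripper_width: 39.9
grasp_force: 2.3
```

Request:
{"fn": "servo_tool", "kwargs": {"commands": [[[135,-0.0007,0,0.0007,0,0,0],[135,0,0,0,0,0,0]]]}}

```text
clock: 7.87
position: [512.7, 47.3, 89.0]
ee_rot: [0.659, -0.649, -0.271, -0.267]
contact_force: [0.1, -8.0, 1.5]
gripper_width: 39.9
grasp_force: 3.7
```

Request:
{"fn": "servo_tool", "kwargs": {"commands": [[[135,-0.0005,0,0.0005,0,0,0],[135,0,0,0,0,0,0]]]}}

```text
clock: 8.03
position: [512.8, 47.4, 89.0]
ee_rot: [0.659, -0.649, -0.27, -0.267]
contact_force: [0.1, -9.3, 1.5]
gripper_width: 40.1
grasp_force: 4.7
```

Request:
{"fn": "servo_tool", "kwargs": {"commands": [[[135,-0.0004,0,0.0004,0,0,0],[135,0,0,0,0,0,0]]]}}

```text
clock: 8.2
position: [512.8, 47.5, 89.0]
ee_rot: [0.659, -0.649, -0.27, -0.266]
contact_force: [-0.9, -11.4, 2.8]
gripper_width: 40.1
grasp_force: 5.4
```

Run:
```python
from bench import cams
from h import *
ims=[]
for n,(a,b,c,d_) in{"scene":(160,240,220,320),"top":(165,235,200,290)}.items():
    d=cams.get_image(n); np.savez(f"{n}3.npz",**{k:d[k] for k in("frame","K","T")}); ims.append(cv2.resize(d["frame"][a:b,c:d_],(400,int(400*(b-a)/(d_-c))),interpolation=cv2.INTER_CUBIC))
h=max(i.shape[0] for i in ims); cv2.imwrite("pics/s3.png",np.hstack([np.pad(i,((0,h-i.shape[0]),(0,0),(0,0))) for i in ims]))
```

```text
(no output)
```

View pics/s3.png

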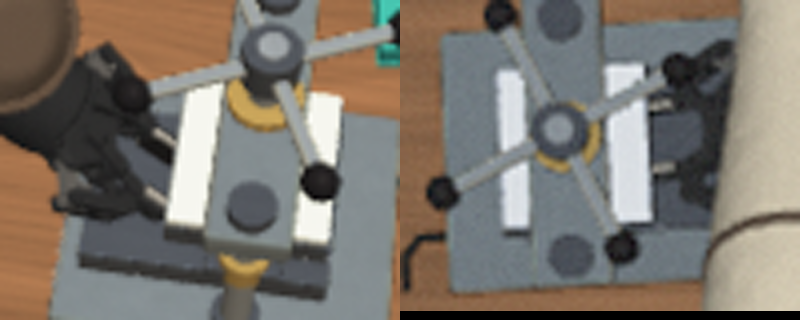

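The mould's front is now under the upper plate. The force rose to 11 N along -y with hardly any z component, at the expected distance, so the mould is against the pins and not jammed on the plate. Backing out.

Request:
{"fn": "servo_tool", "kwargs": {"commands": [[[135,0.001,0,-0.001,0,0,0],[135,0.0035,0,-0.0035,0,0,0],[135,0.007,0,-0.007,0,0,0],[135,0.009,0,-0.009,0,0,0],[255,0,0,-0.03,0,0,0],[255,0,0,-0.035,0,0,0],[255,0,0,-0.035,0,0,0],[255,0,0,-0.035,0,0,0],[255,0,0,-0.035,0,0,0],[255,0,0,-0.035,0,0,0]]]}}

```text
clock: 9.13
position: [514.4, -125.4, 235.8]
ee_rot: [0.658, -0.649, -0.272, -0.267]
contact_force: [1.3, 0.4, -0.0]
gripper_width: -0.1
grasp_force: 0.0
```

```bash
cat > wh.py <<'E'
import sys
from h import *
np.set_printoptions(precision=2,suppress=True)
def wp(phi,r=62,off=17,z=240,lead=4):
    u=lambda a:np.array([np.cos(np.radians(a)),np.sin(np.radians(a)),0])
    return pose(np.r_[CEN,z]+r*u(phi)+off*u(phi+90),frame([0,0,-1],u(phi-lead)))
E
python3 - <<'E'
from wh import *
A,s=cur(); print(s["position"],s["joints"],s["gripper_width"],s["contact_force"])
B=wp(-64,off=35,z=340); print(B[:3,3])
print(rows(A,B,14)[::3])
from bench import cams
d=cams.get_image("scene"); f=d["frame"]; f0=np.load("scene0.npz")["frame"]
print("ball/press change", cv2.absdiff(f,f0)[170:245,265:335].mean())
E
```

```text
[ 514.4  -125.44  235.75] [-0.38  0.43  0.12 -0.71 -1.61  0.49] -0.08193893793290409 [ 1.29  0.36 -0.04]
[564.24  60.82 340.  ]
n 14 row [-0.00806, -0.01674, -0.00234] [-3.08, 2.119, -7.479] | mm 18.7 deg 8.36
[[ 531.1  -121.14  243.07]
 [ 573.05  -94.56  268.47]
 [ 596.89  -52.    295.54]
 [ 598.01   -1.68  319.58]
 [ 576.09   46.75  336.48]]
ball/press change 3.2763809523809524
```

Request:
{"fn": "servo_tool", "kwargs": {"commands": [[[255,-0.0063,-0.013,-0.0018,-2.4,1.65,-5.82],[255,-0.0063,-0.013,-0.0018,-2.4,1.65,-5.82],[255,-0.0063,-0.013,-0.0018,-2.4,1.65,-5.82],[255,-0.0063,-0.013,-0.0018,-2.4,1.65,-5.82],[255,-0.0063,-0.013,-0.0018,-2.4,1.65,-5.82],[255,-0.0063,-0.013,-0.0018,-2.4,1.65,-5.82],[255,-0.0063,-0.013,-0.0018,-2.4,1.65,-5.82],[255,-0.0063,-0.013,-0.0018,-2.4,1.65,-5.82],[255,-0.0063,-0.013,-0.0018,-2.4,1.65,-5.82],[255,-0.0063,-0.013,-0.0018,-2.4,1.65,-5.82]]]}}

```text
clock: 10.02
position: [598.3, -35.7, 300.6]
ee_rot: [0.958, -0.211, -0.14, -0.136]
contact_force: [-0.6, 0.3, -0.5]
gripper_width: 0.3
grasp_force: 0.0
```

Run:
```python
from wh import *
A,s=cur(); print(s["position"],s["joints"])
print(rows(A,wp(-64,off=35,z=340),9)[::3])
```

```text
[598.34 -35.75 300.58] [ 0.03  0.44  0.34 -0.33 -1.68  1.11]
n 9 row [-0.00518, -0.01132, -0.00203] [-2.111, 1.464, -5.135] | mm 12.6 deg 5.74
[[599.26 -24.61 306.42]
 [594.7    9.34 322.17]
 [579.58  41.66 334.33]]
```

Request:
{"fn": "servo_tool", "kwargs": {"commands": [[[255,-0.0052,-0.0113,-0.002,-2.11,1.46,-5.14],[255,-0.0052,-0.0113,-0.002,-2.11,1.46,-5.14],[255,-0.0052,-0.0113,-0.002,-2.11,1.46,-5.14],[255,-0.0052,-0.0113,-0.002,-2.11,1.46,-5.14],[255,-0.0052,-0.0113,-0.002,-2.11,1.46,-5.14],[255,-0.0052,-0.0113,-0.002,-2.11,1.46,-5.14],[255,-0.0052,-0.0113,-0.002,-2.11,1.46,-5.14],[255,-0.0052,-0.0113,-0.002,-2.11,1.46,-5.14],[255,-0.0052,-0.0113,-0.002,-2.11,1.46,-5.14],[255,0,0,0,0,0,0]]]}}

```text
clock: 10.85
position: [562.0, 61.8, 341.2]
ee_rot: [0.981, 0.192, 0.0, -0.0]
contact_force: [0.1, -0.7, 0.7]
gripper_width: -0.2
grasp_force: 0.0
```

Run:
```python
from wh import *
A,s=cur(); print(s["position"],s["joints"])
print(rows(A,wp(-64,off=30,z=240),6)[::3])
from bench import cams
ims=[]
for n,(a,b,c,d_) in{"scene":(120,220,225,345),"top":(140,240,190,310)}.items():
    d=cams.get_image(n); ims.append(cv2.resize(d["frame"][a:b,c:d_],(400,333),interpolation=cv2.INTER_CUBIC))
cv2.imwrite("pics/s4.png",np.hstack(ims))
```

```text
[562.    61.85 341.15] [ 0.4   0.23  0.05 -0.   -1.4   1.56]
n 6 row [-0.00055, 0.00036, 0.01686] [-0.007, -0.002, 0.015] | mm 16.9 deg 0.02
[[561.62  61.32 324.29]
 [560.49  59.71 273.72]]
```

View pics/s4.png

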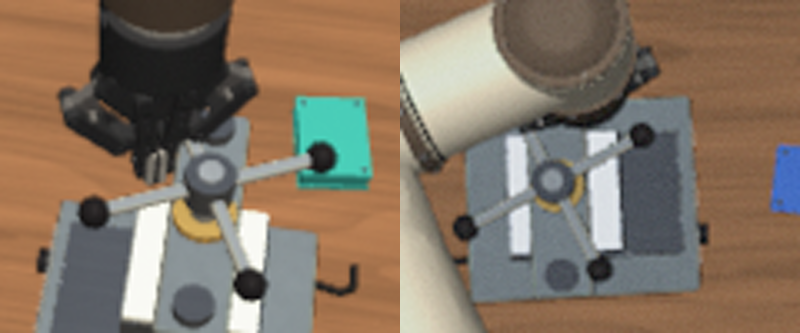

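The scene half shows the closed fingers at (155,170), above the gap between the spoke to ball (95,210) and the spoke at the top. The mould no longer protrudes. Lowering between the spokes.

Request:
{"fn": "servo_tool", "kwargs": {"commands": [[[255,-0.0005,0.0004,0.0168,0,0,0],[255,-0.0005,0.0004,0.0168,0,0,0],[255,-0.0005,0.0004,0.0168,0,0,0],[255,-0.0005,0.0004,0.0168,0,0,0],[255,-0.0005,0.0004,0.0168,0,0,0],[255,-0.0005,0.0004,0.0168,0,0,0],[255,0,0,0,0,0,0]]]}}

```text
clock: 11.53
position: [560.4, 56.0, 235.1]
ee_rot: [0.982, 0.187, -0.005, -0.001]
contact_force: [-0.3, -0.2, -1.0]
gripper_width: 0.3
grasp_force: 0.0
```

```bash
cat > orb.py <<'E'
import sys
from wh import *
A,s=cur(); d=A[:2,3]-CEN; 
ph=np.degrees(np.arctan2(d[1],d[0])); R=np.hypot(*d); ya=np.degrees(np.arctan2(A[1,1],A[0,1]))
off=17; r=np.sqrt(R*R-off*off); phi=ph-np.degrees(np.arctan2(off,r)); u=np.radians(phi)
t=np.array([np.sin(u),-np.cos(u)]) # pushing dir
F=s["contact_force"]
print("z",A[2,3],"R",R,"tcp ang",ph,"spoke est",phi,"lead",(phi-ya+180)%360-180,"j",s["joints"],"F",F,"Ft",F[:2]@t,"Tq",(d[0]*F[1]-d[1]*F[0])/1000,"t",s["clock"])
for dt in map(float,sys.argv[1:]):
    print("step",dt); rows(A,wp(phi-dt),1)
E
python3 orb.py 0 2 4 6
```

```text
z 235.11854443525755 R 71.06961175563995 tcp ang -39.50058699462786 spoke est -53.34003913597298 lead 15.09408878976177 j [ 0.39  0.28 -0.13 -0.   -1.17  1.56] F [-0.26 -0.16 -0.96] Ft 0.3047634042741537 Tq -0.020482425791965242 t 11.5333
step 0.0
n 1 row [-0.00187, -0.00678, -0.00484] [-0.244, 0.51, -11.093] | mm 8.5 deg 11.11
step 2.0
n 1 row [-0.00382, -0.00568, -0.00483] [-0.235, 0.513, -9.093] | mm 8.4 deg 9.11
step 4.0
n 1 row [-0.00582, -0.00465, -0.00481] [-0.226, 0.517, -7.093] | mm 8.9 deg 7.12
step 6.0
n 1 row [-0.00784, -0.00368, -0.0048] [-0.217, 0.521, -5.093] | mm 9.9 deg 5.12
```

```bash
python3 orb.py 8.5
python3 - <<'E'
from wh import *
# orbit row: constant for dθ
P=wp(-64)
for dth in(2,3,5,6): rows(P,wp(-64-dth),1)
E
```

```text
z 235.11854443525755 R 71.06961175563995 tcp ang -39.50058699462786 spoke est -53.34003913597298 lead 15.09408878976177 j [ 0.39  0.28 -0.13 -0.   -1.17  1.56] F [-0.26 -0.16 -0.96] Ft 0.3047634042741537 Tq -0.020482425791965242 t 11.5333
step 8.5
n 1 row [-0.01042, -0.00258, -0.00478] [-0.205, 0.525, -2.593] | mm 11.7 deg 2.65
n 1 row [-0.00213, 0.00071, 0.0] [0.0, 0.0, 2.0] | mm 2.2 deg 2.0
n 1 row [-0.0032, 0.00103, 0.0] [0.0, 0.0, 3.0] | mm 3.4 deg 3.0
n 1 row [-0.00537, 0.00162, 0.0] [0.0, 0.0, 5.0] | mm 5.6 deg 5.0
n 1 row [-0.00646, 0.00189, 0.0] [0.0, 0.0, 6.0] | mm 6.7 deg 6.0
```

Request:
{"fn": "servo_tool", "kwargs": {"commands": [[[255,-0.0035,-0.0009,-0.0016,-0.07,0.17,-0.87],[255,-0.0035,-0.0009,-0.0016,-0.07,0.17,-0.87],[255,-0.0035,-0.0009,-0.0016,-0.07,0.17,-0.87],[255,-0.0021,0.0007,0,0,0,2],[255,-0.0021,0.0007,0,0,0,2],[255,-0.0021,0.0007,0,0,0,2],[255,-0.0021,0.0007,0,0,0,2]]]}}

```text
clock: 12.12
position: [547.7, 51.8, 246.5]
ee_rot: [0.99, 0.142, 0.01, -0.001]
contact_force: [6.7, 1.8, -4.7]
gripper_width: 0.1
grasp_force: 3.6
```

```bash
python3 orb.py 4
```

```text
z 246.52519266511763 R 64.8741972150649 tcp ang -49.5804910991606 spoke est -64.77196848928725 lead 8.859808276921797 j [ 0.39  0.24 -0.17  0.   -1.15  1.47] F [ 6.72  1.79 -4.67] Ft -6.844588327374061 Tq 0.4073424195705097 t 12.1167
step 4.0
n 1 row [-0.00438, 0.00109, 0.00644] [0.02, -1.161, -0.86] | mm 7.9 deg 1.44
```

Request:
{"fn": "servo_tool", "kwargs": {"commands": [[[255,-0.0043,0.0013,0.0006,0,0,4],[255,-0.0043,0.0013,0.0006,0,0,4],[255,-0.0043,0.0013,0.0006,0,0,4],[255,-0.0043,0.0013,0.0006,0,0,4],[255,-0.0043,0.0013,0.0006,0,0,4],[255,-0.0043,0.0013,0.0006,0,0,4],[255,-0.0043,0.0013,0.0006,0,0,4],[255,-0.0043,0.0013,0.0006,0,0,4],[255,0,0,0,0,0,0]]]}}

```text
clock: 12.87
position: [514.7, 38.5, 244.0]
ee_rot: [0.991, -0.136, 0.011, -0.003]
contact_force: [5.3, -1.4, 4.2]
gripper_width: -0.1
grasp_force: 2.7
```

```bash
python3 orb.py 4
```

```text
z 243.9597951540598 R 63.31099123597403 tcp ang -81.73123017189826 spoke est -97.30719617830964 lead 8.326624038632474 j [ 0.39  0.18 -0.25  0.01 -1.12  0.9 ] F [ 5.27 -1.42  4.15] Ft -5.409860336203938 Tq 0.31732255781201335 t 12.8667
step 4.0
n 1 row [-0.0041, 0.00269, 0.00385] [-0.492, -1.198, -0.332] | mm 6.2 deg 1.34
```

Request:
{"fn": "servo_tool", "kwargs": {"commands": [[[255,-0.0043,0.0016,0.0004,0,0,4],[255,-0.0043,0.0016,0.0004,0,0,4],[255,-0.0043,0.0016,0.0004,0,0,4],[255,-0.0043,0.0016,0.0004,0,0,4],[255,-0.0043,0.0014,0.0004,0,0,4],[255,-0.0043,0.0014,0.0004,0,0,4],[255,-0.0043,0.0014,0.0004,0,0,4],[255,-0.0043,0.0014,0.0004,0,0,4],[255,-0.0043,0.0014,0.0004,0,0,4],[255,0,0,0,0,0,0]]]}}

```text
clock: 13.7
position: [474.1, 46.9, 239.0]
ee_rot: [0.9, -0.435, 0.008, -0.005]
contact_force: [3.3, -4.5, 4.2]
gripper_width: 0.1
grasp_force: 2.8
```

Request:
{"fn": "servo_tool", "kwargs": {"commands": [[[255,-0.0043,0.0014,0.0002,0,0,4],[255,-0.0043,0.0014,0.0002,0,0,4],[255,-0.0043,0.0014,0.0002,0,0,4],[255,-0.0043,0.0014,0.0002,0,0,4],[255,-0.0043,0.0014,0.0002,0,0,4],[255,-0.0043,0.0014,0.0002,0,0,4],[255,-0.0043,0.0014,0.0002,0,0,4],[255,-0.0043,0.0014,0.0002,0,0,4],[255,-0.0043,0.0014,0.0002,0,0,4],[255,0,0,0,0,0,0]]]}}

```text
clock: 14.53
position: [446.5, 77.3, 235.4]
ee_rot: [0.722, -0.692, 0.004, -0.005]
contact_force: [1.4, -4.5, 2.1]
gripper_width: 0.0
grasp_force: 2.1
```

```bash
python3 orb.py 4
python3 - <<'E'
from bench import cams
from h import *
ims=[]
for n,(a,b,c,d_) in{"scene":(120,220,225,345),"top":(140,240,190,310)}.items():
    d=cams.get_image(n); ims.append(cv2.resize(d["frame"][a:b,c:d_],(400,333),interpolation=cv2.INTER_CUBIC))
cv2.imwrite("pics/s5.png",np.hstack(ims))
E
```

```text
z 235.37844170454463 R 63.7391340180423 tcp ang -157.99064607893288 spoke est -173.45935859105353 lead 4.098749055342125 j [ 0.54  0.08 -0.39  0.01 -1.09 -0.5 ] F [ 1.44 -4.48  2.15] Ft -4.614905595659908 Tq 0.29920169464239854 t 14.5333
step 4.0
n 1 row [-0.00424, 0.00185, -0.00464] [-0.715, 0.058, 3.901] | mm 6.6 deg 3.97
```

View pics/s5.png

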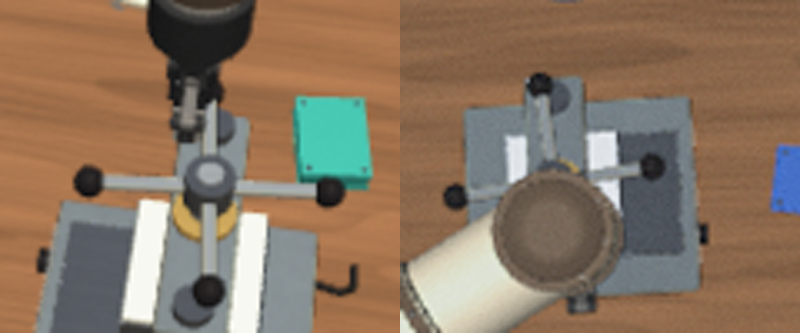

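The wheel has turned about 109° to the fingers' position, and its spokes are now roughly along the axes in both views. The fingers are at (190,120) behind the robot-side spoke, and the force is steady, so no bite yet.

Request:
{"fn": "servo_tool", "kwargs": {"commands": [[[255,-0.0043,0.0015,-0.0004,0,0,4],[255,-0.0043,0.0015,-0.0004,0,0,4],[255,-0.0043,0.0015,-0.0004,0,0,4],[255,-0.0043,0.0015,-0.0004,0,0,4],[255,-0.0043,0.0015,-0.0004,0,0,4],[255,-0.0043,0.0015,-0.0004,0,0,4],[255,-0.0043,0.0015,-0.0004,0,0,4],[255,-0.0043,0.0015,-0.0004,0,0,4],[255,-0.0043,0.0015,-0.0004,0,0,4],[255,0,0,0,0,0,0]]]}}

```text
clock: 15.47
position: [439.7, 116.5, 234.8]
ee_rot: [-0.472, 0.881, -0.001, 0.0]
contact_force: [-1.3, -4.8, -4.7]
gripper_width: -0.1
grasp_force: 2.5
```

Request:
{"fn": "servo_tool", "kwargs": {"commands": [[[255,-0.0032,0.0011,-0.0003,0,0,3],[255,-0.0032,0.0011,-0.0003,0,0,3],[255,-0.0032,0.0011,-0.0003,0,0,3],[255,-0.0032,0.0011,-0.0003,0,0,3],[255,-0.0032,0.0011,-0.0003,0,0,3],[255,0,0,0,0,0,0]]]}}

```text
clock: 15.97
position: [444.8, 132.0, 235.8]
ee_rot: [-0.354, 0.935, -0.001, -0.001]
contact_force: [-4.0, -5.7, -4.1]
gripper_width: -0.1
grasp_force: 2.8
```

```bash
python3 orb.py 3
```

```text
z 235.84940656841061 R 68.17205117805779 tcp ang 153.13953239529502 spoke est 138.6993531149575 lead 7.2884251043529105 j [ 0.64  0.1  -0.36  0.   -1.11 -1.49] F [-3.98 -5.7  -4.05] Ft -6.910422647885037 Tq 0.469416360009414 t 15.9667
step 3.0
n 1 row [-0.00364, -0.00278, -0.00415] [-0.102, -0.107, -0.289] | mm 6.2 deg 0.32
```

Request:
{"fn": "servo_tool", "kwargs": {"commands": [[[255,-0.0033,0.0005,-0.0004,0,0,3],[255,-0.0033,0.0005,-0.0004,0,0,3],[255,-0.0033,0.0005,-0.0004,0,0,3],[255,-0.0033,0.0005,-0.0004,0,0,3],[255,-0.0033,0.0005,-0.0004,0,0,3],[255,0,0,0,0,0,0]]]}}

```text
clock: 16.47
position: [456.0, 144.2, 237.6]
ee_rot: [-0.228, 0.974, -0.0, -0.001]
contact_force: [-6.2, -1.3, -3.8]
gripper_width: 0.1
grasp_force: 2.8
```

Request:
{"fn": "servo_tool", "kwargs": {"commands": [[[255,-0.0032,0.0008,-0.0002,0,0,3],[255,-0.0032,0.0008,-0.0002,0,0,3],[255,-0.0032,0.0008,-0.0002,0,0,3],[255,-0.0032,0.0008,-0.0002,0,0,3],[255,0,0,0,0,0,0]]]}}

```text
clock: 16.88
position: [466.6, 152.3, 238.3]
ee_rot: [-0.126, 0.992, -0.0, -0.001]
contact_force: [-5.9, -1.2, -4.0]
gripper_width: 0.2
grasp_force: 2.9
```

```bash
python3 orb.py 3
```

```text
z 238.3033670634139 R 64.28947705516886 tcp ang 127.32338308353145 spoke est 111.99035839627338 lead 7.570041407302142 j [ 0.65  0.15 -0.3  -0.   -1.12 -1.97] F [-5.93 -1.19 -3.98] Ft -5.943752064609642 Tq 0.34952179052320537 t 16.8833
step 3.0
n 1 row [-0.00313, 0.00123, -0.0017] [-0.006, -0.128, -0.57] | mm 3.8 deg 0.58
```

Request:
{"fn": "servo_tool", "kwargs": {"commands": [[[255,-0.0032,0.0012,0,0,0,3],[255,-0.0032,0.0012,0,0,0,3],[255,-0.0032,0.0012,0,0,0,3],[255,-0.0032,0.0012,0,0,0,3],[255,0,0,0,0,0,0]]]}}

```text
clock: 17.3
position: [478.5, 159.4, 238.3]
ee_rot: [-0.021, 1.0, -0.0, -0.001]
contact_force: [-5.8, -1.0, -3.8]
gripper_width: -0.0
grasp_force: 2.9
```

Request:
{"fn": "servo_tool", "kwargs": {"commands": [[[255,-0.0032,0.0012,0,0,0,3],[255,-0.0032,0.0012,0,0,0,3],[255,-0.0032,0.0012,0,0,0,3],[255,-0.0032,0.0012,0,0,0,3],[255,0,0,0,0,0,0]]]}}

```text
clock: 17.72
position: [491.5, 163.8, 238.3]
ee_rot: [0.084, 0.997, -0.0, -0.001]
contact_force: [-6.4, -1.0, -4.2]
gripper_width: -0.2
grasp_force: 2.9
```

```bash
python3 orb.py 3
```

```text
z 238.2888188657612 R 64.2097895186702 tcp ang 102.68034580986543 spoke est 87.32782350458416 lead 6.9094728523280935 j [ 0.63  0.2  -0.24 -0.   -1.14 -2.37] F [-6.4 -1.  -4.2] Ft -6.3449532381028435 Tq 0.41484131967586707 t 17.7167
step 3.0
n 1 row [-0.00313, 0.00127, -0.00172] [-0.032, -0.115, 0.09] | mm 3.8 deg 0.15
```

Request:
{"fn": "servo_tool", "kwargs": {"commands": [[[255,-0.0032,0.0012,0,0,0,3],[255,-0.0032,0.0012,0,0,0,3],[255,-0.0032,0.0012,0,0,0,3],[255,-0.0032,0.0012,0,0,0,3],[255,0,0,0,0,0,0]]]}}

```text
clock: 18.13
position: [505.1, 165.5, 238.4]
ee_rot: [0.187, 0.982, -0.0, -0.001]
contact_force: [-5.1, -0.3, -4.4]
gripper_width: -0.1
grasp_force: 3.0
```

Request:
{"fn": "servo_tool", "kwargs": {"commands": [[[255,-0.0032,0.0012,0,0,0,3],[255,-0.0032,0.0012,0,0,0,3],[255,-0.0032,0.0012,0,0,0,3],[255,0,0,0,0,0,0]]]}}

```text
clock: 18.47
position: [512.3, 165.6, 238.1]
ee_rot: [0.264, 0.965, -0.0, -0.004]
contact_force: [-16.0, 5.1, -1.2]
gripper_width: 0.3
grasp_force: 8.2
```

```bash
python3 orb.py 3
```

```text
z 238.10382789599626 R 64.74617615695817 tcp ang 84.04377142571853 spoke est 68.82152979185993 lead 9.40510980524283 j [ 0.61  0.24 -0.19 -0.01 -1.15 -2.71] F [-16.04   5.11  -1.17] Ft -16.800150761221197 Tq 1.0671650003052842 t 18.4667
step 3.0
n 1 row [-0.00315, 0.00085, -0.00192] [-0.164, -0.461, -2.406] | mm 3.8 deg 2.46
```

Request:
{"fn": "servo_tool", "kwargs": {"commands": [[[255,0,0,0,0,0,0],[255,0,0,0,0,0,0],[255,0,0,0,0,0,0]]]}}

```text
clock: 18.72
position: [512.3, 165.6, 238.1]
ee_rot: [0.263, 0.965, -0.0, -0.004]
contact_force: [-15.2, 5.2, -1.9]
gripper_width: 0.1
grasp_force: 7.8
```

```bash
python3 orb.py
```

```text
z 238.13360420278397 R 64.73600516195906 tcp ang 84.0581148967984 spoke est 68.83342369999471 lead 9.293623537317558 j [ 0.61  0.24 -0.19 -0.01 -1.15 -2.71] F [-15.17   5.15  -1.85] Ft -16.009074840502556 Tq 1.0114665605789057 t 18.7167
```

Bite found: 16 N at about 65–70 mm, so about 1.05 N m. One small nudge for margin, well below 30 N.

Request:
{"fn": "servo_tool", "kwargs": {"commands": [[[255,-0.001,0.0003,0,0,0,0],[255,0,0,0,0,0,0],[255,0,0,0,0,0,0]]]}}

```text
clock: 18.97
position: [512.4, 165.6, 238.1]
ee_rot: [0.263, 0.965, -0.0, -0.005]
contact_force: [-18.0, 6.5, 0.3]
gripper_width: 0.0
grasp_force: 9.5
```

```bash
python3 orb.py
```

```text
z 238.09397744389906 R 64.7105213305449 tcp ang 83.97597296456058 spoke est 68.7451407836453 lead 9.201078505792083 j [ 0.61  0.24 -0.19 -0.01 -1.16 -2.71] F [-17.97   6.52   0.28] Ft -19.106450719982437 Tq 1.2004494737180458 t 18.9667
```

Request:
{"fn": "servo_tool", "kwargs": {"commands": [[[255,0.002,0,0,0,0,0],[255,0.005,0,0,0,0,0],[255,0.006,0,0,0,0,0],[255,0,0,-0.02,0,0,0],[255,0,0,-0.03,0,0,0],[255,0,0,-0.03,0,0,0],[255,0,0,-0.03,0,0,0],[255,0,0,-0.02,0,0,0],[255,0,0,0,0,0,0],[255,0,0,0,0,0,0]]]}}

```text
clock: 19.8
position: [508.4, 172.0, 373.7]
ee_rot: [0.263, 0.965, 0.004, 0.006]
contact_force: [-0.7, 0.7, -0.7]
gripper_width: -0.1
grasp_force: 0.0
```

Run:
```python
from bench import cams,arm
from h import *
s=arm.read_state(); print(s["position"],s["contact_force"],s["clock"])
ims=[]
for n,(a,b,c,d_) in{"scene":(130,250,215,335),"top":(140,240,190,310)}.items():
    d=cams.get_image(n); ims.append(cv2.resize(d["frame"][a:b,c:d_],(400,400 if n=="scene" else 333),interpolation=cv2.INTER_CUBIC))
cv2.imwrite("pics/s6.png",np.hstack([np.pad(i,((0,400-i.shape[0]),(0,0),(0,0))) for i in ims]))
```

```text
[508.38313788 172.03347219 373.74105909] [-0.70466478  0.65569833 -0.70144264] 19.8
```

View pics/s6.png

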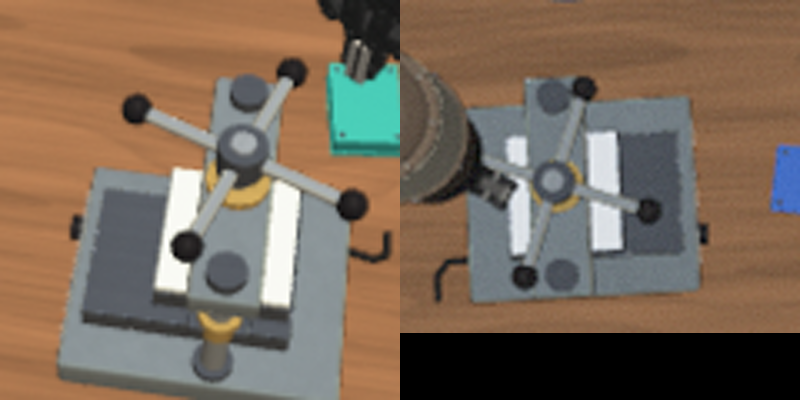

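The fingers are clear of the wheel, which stays where it was left. The mould does not protrude, the platen has come down on it, and nothing else has moved. Handing in.

```bash
python3 -c "
from bench import ticket
print(ticket.job_done())"
```

```text
the job is handed in; nothing more can be done
None
```

I pushed the mould in until it stopped at the expected pin distance, wound the wheel about 230° clockwise until it bit (about 1.2 N m, 19 N at the spoke), let go and handed in; the clamp force and the verdict weren't reported to me.

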